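Blow off the treatment wand and draw it out of the drying well

ROBOT

A 7-joint arm with a two-finger parallel gripper is mounted at the origin on the work surface. World frame = base frame: x ahead of the robot, y to its left, z up, the work surface at z = 0. Lengths are in m, angles in degrees, forces in N, time in s.
With the tool pointing down it reaches from about 0.425 to 0.875 m from the base axis. Payload 4.7 kg.
Tool frame: the origin (TCP) lies at the very end of the fingers, on their centre line; the grasp point (between the pads) lies 19 mm behind it (env.grip_point_offset is the distance from the TCP to the grasp point, in m); z points along the fingers, y is the line along which they close (so a half turn about z gives the same grasp; the last joint's range is limited). The gripper opens to 87 mm and grips with 3 to 60 N. Pads are 19 mm wide; open, the fingers measure 117 mm over their backs; the gripper's body (75 mm by 190 mm) begins 51 mm behind the grasp point.
Start: joints at [-65.884, 18.392, -4.016, 83.108, 1.295, 78.541, -3.26], TCP at [0.257, 0.597, 0.201] pointing down, gripper open.
Joint ranges: [-163.93, 163.93], [-17.29, 119.83], [-79.2, 71.16], [3.27, 140.29], [-89.18, 269.18], [5.43, 117.66], [-154.24, 154.24]. Speed limits (degrees/s): [147.25, 147.25, 180, 180, 180, 180, 180].

INTERFACE

Orientations are given as [roll, pitch, yaw] about the fixed x, y, z axes, in that order (R = Rz(yaw) Ry(pitch) Rx(roll)).
In Python, from cell import env gives the robot as it stands.
- The arm moves only by the tool jog_arm, never from a script. Its argument "motion" is a list of rows, each an object of numbers: "x", "y", "z": the shift along the tool's x, y, z in cm; "ax", "ay", "az": the turn, a rotation vector about the tool's x, y, z in degrees. In form: [{"x": .., "y": .., "z": .., "ax": .., "ay": .., "az": ..}, ...]. A call has exactly 5 rows; each row shifts and turns the commanded pose from where the row before left it, along the tool's axes as they then stand; what a row does not reach is not made up. A row lasts 1/10 s, in which the tool goes at most 50 mm and 8.59 degrees, less where a joint would pass 70% of its speed; a pose out of reach is approached as far as the arm can. A call is refused whole if a number of a shift passes 5 or a number of a turn 8.59, either way. A call with a gripper value outside its range is refused whole. "claw" is the gripper command: -1 is shut, 1 is fully open, values between are in proportion, set as the call begins (left out, the last holds). The fingers move at their own pace and stop on an object; "squeeze" is the grip in N (left out, the last holds). Time passes only in rows, so rows that do not move let the fingers close, or fill a call up. It gives the time, the measured TCP pose, the force, the opening and the grip force at its end, in the units of the state.
- env.get_obs(): the state, without advancing time (a new reading comes with each control period).
- env.read_camera(name): name is "scene" or "top" or "wrist"; returns the picture (384x512x3 uint8, red, green, blue); there is no depth.
- env.camera_params(name): a dict with "fx", "fy", "cx", "cy" (pixels), "extrinsics" (4x4, takes a point from world to camera coordinates). Camera axes: x right, y up, looking along -z (the intrinsics and any distortion apply to the point x, -y, -z); pixel columns grow to the right and rows downward; lengths in m; the calibration is good to about 2 mm. A picture is of the moment at which its call begins: read the wrist's pose just before it. camera_params takes no time and is no camera call; for the wrist camera it gives the pose at the moment of the call.
- env.sign_off(): hands the job in; it is judged then, once.
The state is a dict: "time_s": time; "qpos": joint angles; "joint_velocities": joint speeds; "effort": joint torques, N m; "tool_pos": TCP position; "tool_rot": TCP orientation; "force": force on the tool from outside, world axes, zero at the start; "wrist_torque": the same for the moment, N m; "grip_width": finger opening in m; "grasp_force": force on a finger pad.
Only numpy, scipy, OpenCV 4.12 (cv2) and the standard library are available. Lean on these libraries where they do the work, as an engineer would, in place of code of your own. Each camera call takes 0.05 s, during which the arm holds its last target. There are 200 camera calls.

TASK

Blow the treatment wand dry: push the drying well's sprung hand lever all the way down, then ease it slowly back up to its rest, never letting it spring back. Then take the wand, which is longer than the window in the well's cover, tilt it and draw it out diagonally through the window. Finish while holding the wand still in the gripper above the well, all of it a good 5 cm clear of the cover; leave the other things on the table where they stand.

Things in the scene. Friction and masses are not known exactly. Their poses are not given: they have to be found in the camera images.
- stand: drying well fixed to the table: white box 342 mm long (its x, away from the robot), 166 wide (y), 75 high, grey base. Origin: centre of its underside, z up. Inside 330 mm long (x -165 to 165), 154 wide (y -77 to 77); flat floor 12 mm and cover's underside 70 mm above the table; only the wand is inside. At its left a hand pump (x -30 to 120, y 82 to 175, hinge posts 135 mm high)
- window (a point): centre of the only opening in the 5 mm thick cover, on its top face (75 mm above the table); axes as the stand's. The window spans x -72.5 to 72.5 mm (145 mm) and the whole inner width (154 mm)
- wand: treatment wand, loose, about 150 g, 220 mm long, straight, lying on the well's floor roughly along the stand's x, both ends hidden under the cover. Along its x: steel rod 14 mm thick from -110 to -50 mm (end towards the robot), black grip 18 mm wide and high from -50 to 80, steel end 18 mm thick from 80 to 110. Origin: middle of its length, on its underside; z up. Balances near x +10 mm
- wand_tip (a point): centre of the wand's thin end, at x -110 mm, 9 mm above its underside
- wand_butt (a point): centre of the wand's thick end, at x +110 mm, 9 mm above its underside
- lever (a joint): angle of the pump's hand lever, rad: 0 at rest (leaning 0.35 rad upward), 0.7 fully down at its stop. A spring drives it back to 0: pushing at the cross bar takes about 6 N at the start and 13 N at the end of the stroke; let go, it snaps back.
- lever_bar (a point): centre of the black cross bar at the end of the lever: 16 mm diameter, 70 mm long along the stand's y, free above. At rest it is 185 mm above the table, fully down 75 mm. It lies 160 mm from the hinge, on the robot's side of it.
- lever_hinge (a point): the lever's hinge axis (along the stand's y), 130 mm above the table, at x 90, y 140 mm of the stand
- gel: bystander, leave alone: white gel bottle, 50 mm diameter, 105 mm high, beside the well's right (-y) wall. Origin: underside
- cream: bystander, leave alone: white cream jar, 48 mm diameter, 45 mm high, on the robot's side of the pump. Origin: underside
- tape: bystander, leave alone: roll of paper tape lying flat, 70 mm diameter, 24 mm high, beyond the pump. Origin: underside
- dish: bystander, leave alone: steel bowl, 120 mm diameter, 40 mm high. Origin: underside
- cup: bystander, leave alone: white cup, 70 mm diameter, 80 mm high. Origin: underside
- spatula: bystander, leave alone: spatula lying flat, 200 mm long. Origin: underside
- gauze: bystander, leave alone: cardboard box of gauze, 110 x 80 x 50 mm. Origin: underside
There are look-alikes about, which are no part of the job. What is meant by the wand is not orange, and is the smaller of those in its own colour.

How it is judged (in metres and radians):
On the way, in this order (a step that is already met when the one before it is completed fails the run):
1. the lever is pushed fully down (beyond 0.62 rad of 0.7), the wand still in the well (value of joint lever above 0.62 rad and height (world z) of wand below 0.05 m), for 0.1 s.
2. the lever is back up at its rest (below 0.06 rad), the wand still in the well (value of joint lever below 0.06 rad and height (world z) of wand below 0.05 m), for 0.1 s.
At the end, for the whole second after the job is handed in: Both ends of the wand are at least 115 mm above the table (40 mm above the cover), its middle is within 250 mm of the window seen from above, it is gripped by the fingers (over 2 N), does not touch the well and is still (under 30 mm/s); the lever is at rest (below 0.06 rad) (height (world z) of each of wand_tip, wand_butt above 0.115 m and contact force between wand and the fingers above 2 N and contact force between wand and stand below 0.1 N and horizontal distance between wand and window below 0.25 m and linear speed of wand below 0.03 m/s and value of joint lever below 0.06 rad); the arm keeps its last pose, push and grip.
It fails at once if the lever springs back (faster than 1 rad/s) (velocity of joint lever below -1 rad/s).
It fails at once if another thing on the table is moved by more than 30 mm (distance of any of gel, cream, tape, dish, cup, spatula, gauze from where it was at the start of the episode above 0.03 m).
It also fails if it takes over 61 s, if anything falls off the work surface, if the arm or the gripper's body presses on something with over 40 N, if the wrist force passes 120 N, or if a joint passes its speed limit or range.

## Working session

There is one attempt and no reset: what is moved stays moved. The work goes in short steps, Python scripts to look and compute and a tool call to move; the robot and the scene stay as the last step left them, time stands still between calls to the robot, and variables do not carry over. Pictures are saved under pics/ and viewed, at most 10 in all, crops included, and the job is handed in when it is done.

Besides the shell and the picture viewer there is one more tool, called after "Emit:" by a JSON object that holds its "api" and its "payload", one argument or row to a line. jog_arm: Moves the arm, as the interface text tells. Its arguments: {"type":"object","properties":{"motion":{"type":"array"},"claw":{"type":"number"},"squeeze":{"type":"number"}},"required":["motion"]}

```bash
ls; mkdir -p pics
python3 - <<'E'
from cell import env
import cv2,numpy as np
o=env.get_obs(); print({k:np.round(v,3).tolist() for k,v in o.items()}, env.grip_point_offset)
for n in("scene","top"):
    im=env.read_camera(n); cv2.imwrite(f"pics/{n}0.png",im[...,::-1]); p=env.camera_params(n); print(n,{k:np.round(v,3).tolist() for k,v in p.items()})
E
```

```text
pics
{'time_s': 0.0, 'qpos': [-65.883, 18.439, -4.016, 83.176, 1.294, 78.54, -3.26], 'joint_velocities': [-0.056, 0.025, 0.057, -0.037, 0.044, -0.012, -0.118], 'effort': [-0.0, -49.129, -0.404, -31.252, -0.064, 0.044, 0.0], 'tool_pos': [0.257, 0.596, 0.2], 'tool_rot': [-179.89, 0.004, 156.694], 'force': [-0.292, 0.031, -0.621], 'wrist_torque': [0.038, 0.043, 0.02], 'grasp_force': 0.0, 'grip_width': 0.087} 0.0187
scene {'fx': 462.073, 'fy': 462.073, 'cx': 260.156, 'cy': 184.649, 'extrinsics': [[-0.601, 0.799, -0.007, 0.319], [-0.56, -0.414, 0.718, 0.169], [0.571, 0.435, 0.696, -1.973], [0.0, 0.0, 0.0, 1.0]]}
top {'fx': 395.707, 'fy': 395.707, 'cx': 258.159, 'cy': 190.121, 'extrinsics': [[-0.002, -1.0, -0.006, -0.007], [0.996, -0.002, 0.084, -0.464], [-0.084, -0.006, 0.996, -1.113], [0.0, 0.0, 0.0, 1.0]]}
```

View pics/scene0.png

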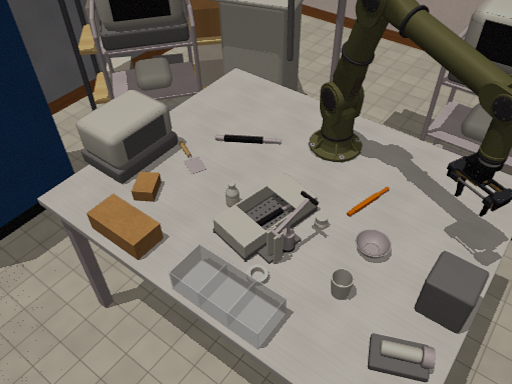

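View pics/top0.png

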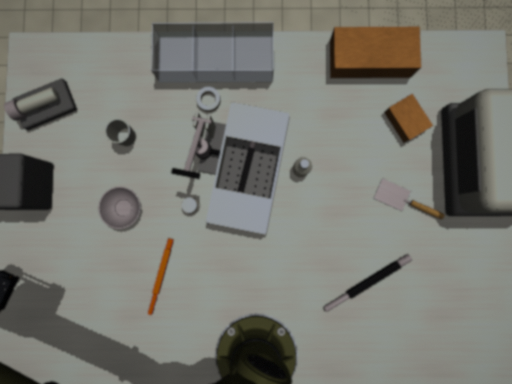

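The scene view shows the well at (265,220) and the pump lever, with its bar at (310,198). There are three wand-like things in the top view:
- orange at (161,275): ruled out by colour
- black, long, loose on the table at (368,283)
- black, in the well's window at (248,168): the smaller black one and in the well, so it should be the wand

I'll confirm this in one crop.

```bash
cat > h.py <<'E'
import cv2,numpy as np
from cell import env
def ray(p,uv):
    E=np.array(p["extrinsics"]);R=E[:3,:3];c=-R.T@E[:3,3]
    d=R.T@np.array([(uv[0]-p["cx"])/p["fx"],-(uv[1]-p["cy"])/p["fy"],-1]);return c,d
def onz(p,uv,z):
    c,d=ray(p,uv);return c+d*(z-c[2])/d[2]
def tri(p1,u1,p2,u2):
    c1,d1=ray(p1,u1);c2,d2=ray(p2,u2)
    s=np.linalg.lstsq(np.c_[d1,-d2],c2-c1,rcond=None)[0]
    a=c1+d1*s[0];b=c2+d2*s[1];return (a+b)/2,np.linalg.norm(a-b)
def proj(p,X):
    E=np.array(p["extrinsics"]);q=E[:3,:3]@X+E[:3,3];return np.array([p["cx"]+p["fx"]*q[0]/-q[2],p["cy"]-p["fy"]*q[1]/-q[2]])
E
python3 - <<'E'
import cv2
a=cv2.imread("pics/top0.png")[85:320,145:420];cv2.imwrite("pics/topc.png",cv2.resize(a,None,fx=2.5,fy=2.5,interpolation=cv2.INTER_CUBIC))
b=cv2.imread("pics/scene0.png")[165:285,195:345];cv2.imwrite("pics/scenec.png",cv2.resize(b,None,fx=5,fy=5,interpolation=cv2.INTER_CUBIC))
E
```

```text
(no output)
```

View pics/topc.png

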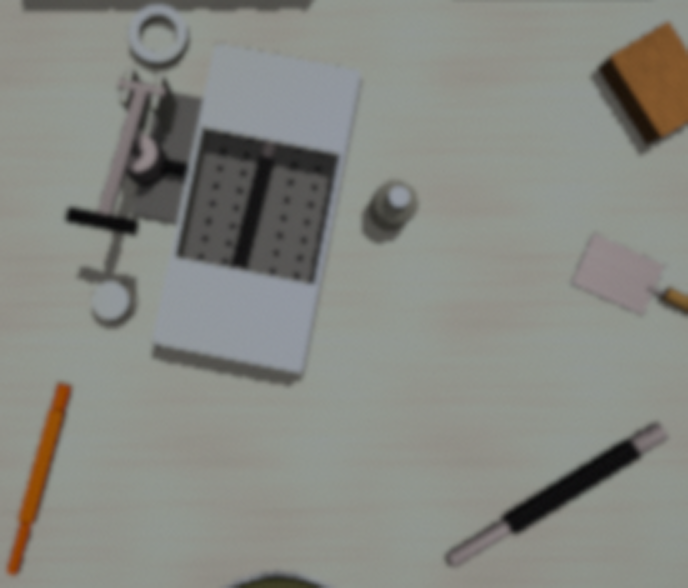

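View pics/scenec.png

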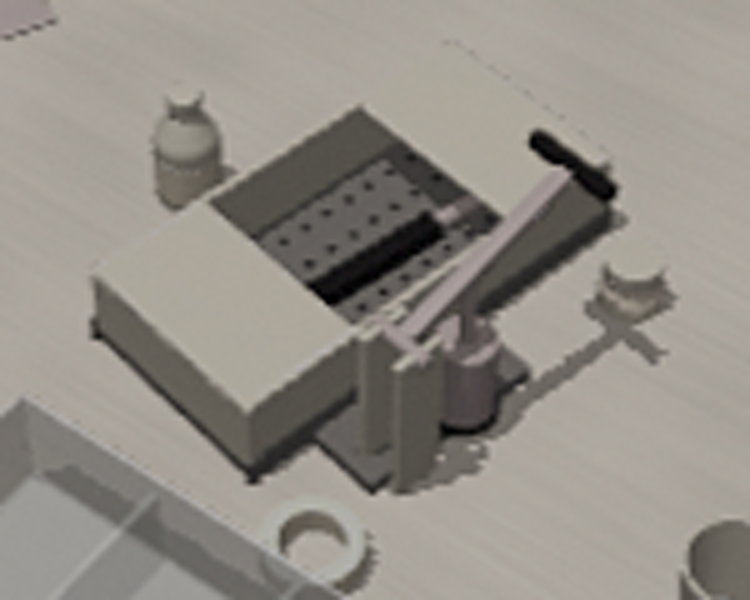

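The in-well black rod has its grip at crop (268,157)–(243,265), and in the scene crop its thin steel end points to the robot from (437,225). It is clearly thinner than the loose black one at (368,283), so it is the wand. Next I measure.

```bash
cat > m.py <<'E'
from h import *
T=env.camera_params("top");S=env.camera_params("scene")
t=lambda u,v:(144.7+u/2.5,84.7+v/2.5)
s=lambda u,v:(194.6+u/5,164.6+v/5)
r=lambda a:np.round(a,4).tolist()
tc=dict(FL=(217,45),FR=(360,72),NR=(302,372),NL=(155,345),wFL=(206,130),wFR=(338,156),wNR=(315,282),wNL=(178,256))
P={k:onz(T,t(*v),.075) for k,v in tc.items()}
for k,v in P.items(): print(k,r(v))
sc=dict(FL=(250,412),FR=(93,277),wNR=(360,107),wFR=(210,205))
for k,v in sc.items(): a,e=tri(T,t(*tc[k]),S,s(*v));print("tri",k,r(a),round(e,4),"sc@75",r(onz(S,s(*v),.075)))
loc={"FL":(171,83),"FR":(171,-83),"NR":(-171,-83),"NL":(-171,83),"wFL":(72.5,77),"wFR":(72.5,-77),"wNR":(-72.5,-77),"wNL":(-72.5,77)}
A=np.array([loc[k] for k in P])/1e3;B=np.array([P[k][:2] for k in P])
a=A-A.mean(0);b=B-B.mean(0);y=np.arctan2((a[:,0]*b[:,1]-a[:,1]*b[:,0]).sum(),(a*b).sum())
R=np.array([[np.cos(y),-np.sin(y)],[np.sin(y),np.cos(y)]]);o=B.mean(0)-R@A.mean(0)
print("stand",r(o),np.degrees(y),"res mm",np.round((B-(A@R.T+o))*1e3,1).tolist())
w=lambda x,yy:R@[x/1e3,yy/1e3]+o
print("hinge",r(w(90,140)),"bar expected",r(w(90-160*np.cos(.35),140)))
for n,(u,v) in dict(bar=((102,220),(572,163)),bl=((67,214),(612,192)),br=((137,227),(533,135))).items():
    print(n,tri(T,t(*u),S,s(*v)))
# wand: top centreline plane x scene ray
c,d1=ray(T,t(268,157));_,d2=ray(T,t(243,265));n=np.cross(d1,d2)
for uv in((433,218),(320,288)):
    c2,d=ray(S,s(*uv));print("wand pt",r(c2+d*(n@(c-c2))/(n@d)))
f=onz(T,t(268,157),.028);q=onz(T,t(243,265),.028);g=f-q
print("wand",r(f),r(q),np.degrees(np.arctan2(g[1],g[0])),"local",((f[:2]-o)@R*1e3).round(1),((q[:2]-o)@R*1e3).round(1))
np.savez("stand.npz",o=o,y=y,R=R)
E
python3 m.py
```

```text
FL [0.7029, 0.0657, 0.075]
FR [0.6718, -0.0926, 0.075]
NR [0.3419, -0.0274, 0.075]
NL [0.3712, 0.1315, 0.075]
wFL [0.6072, 0.0775, 0.075]
wFR [0.5777, -0.0677, 0.075]
wNR [0.4391, -0.0419, 0.075]
wNL [0.4678, 0.1073, 0.075]
tri FL [0.7039, 0.0666, 0.0706] 0.0012 sc@75 [0.7062, 0.0694, 0.075]
tri FR [0.6741, -0.0933, 0.0671] 0.0001 sc@75 [0.679, -0.0882, 0.075]
tri wNR [0.4385, -0.041, 0.0754] 0.002 sc@75 [0.4377, -0.0404, 0.075]
tri wFR [0.5781, -0.0678, 0.0731] 0.0001 sc@75 [0.5794, -0.0666, 0.075]
stand [0.5224, 0.0191] -11.147538940581759 res mm [[-3.4, -1.7], [-2.4, 2.8], [3.3, 1.9], [0.5, -2.0], [-1.3, -3.1], [-1.0, 2.8], [2.7, 0.6], [1.6, -1.3]]
hinge [0.6378, 0.139] bar expected [0.4904, 0.1681]
bar (array([0.49272481, 0.16900925, 0.18933262]), np.float64(0.00012473347287723536))
bl (array([0.49888431, 0.20328211, 0.18893706]), np.float64(0.0002854890894180994))
br (array([0.48585559, 0.13469565, 0.18887204]), np.float64(3.669516100420761e-05))
wand pt [0.4572, 0.0399, 0.0243]
wand pt [0.5615, 0.0159, 0.0267]
wand [0.586, 0.0102, 0.028] [0.4617, 0.0387, 0.028] -12.899543917790783 local [64.   3.6] [-63.4   7.5]
```

```bash
cat >> m.py <<'E'
print("----local mm")
L=lambda X:np.r_[((X[:2]-o)@R)*1e3,X[2]*1e3].round(0).tolist()
for n,u,z in [("gelcap",(399,196),.105),("gelbody L",(374,200),.06),("gelbody R",(417,200),.06),("post l",(122,92),.135),("post r",(165,88),.135),("cyl",(147,155),.09),("cyl r",(158,165),.08),("tube",(187,172),.075),("barL",(67,214),.185),("barR",(137,227),.185),("cream",(110,300),.045)]:
    print(n,L(onz(T,t(*u),z)))
for n,u,v in [("gelcap",(399,196),(184,108)),("cyl",(147,155),(470,335))]:
    X,e=tri(T,t(*u),S,s(*v));print("tri",n,L(X),e)
E
python3 m.py | sed -n '/----/,$p'
```

```text
----local mm
gelcap [35.0, -146.0, 105.0]
gelbody L [33.0, -123.0, 60.0]
gelbody R [42.0, -170.0, 60.0]
post l [83.0, 160.0, 135.0]
post r [95.0, 117.0, 135.0]
cyl [30.0, 129.0, 90.0]
cyl r [23.0, 117.0, 80.0]
tube [22.0, 85.0, 75.0]
barL [-58.0, 177.0, 185.0]
barR [-58.0, 107.0, 185.0]
cream [-131.0, 145.0, 45.0]
tri gelcap [36.0, -146.0, 94.0] 0.0021302966279633764
tri cyl [28.0, 134.0, 81.0] 0.0095038687103098
```

```bash
cat > plan.py <<'E'
from h import *
from scipy.spatial.transform import Rotation as Ro, Slerp
import json,sys
st=np.load("stand.npz");o,Rs=st["o"],st["R"]
def W(x,y,z): return np.r_[Rs@[x/1e3,y/1e3]+o,z/1e3]     # stand mm -> world
def Lc(X): return np.r_[((np.array(X)[:2]-o)@Rs)*1e3,X[2]*1e3]
def tool(yang,tilt=0):
    # y-axis of tool at world angle yang, pointing down; tilt about tool y (deg)
    return Ro.from_euler("z",yang+90,degrees=True)*Ro.from_euler("x",180,degrees=True)*Ro.from_euler("y",tilt,degrees=True)
def cur():
    b=env.get_obs();return b,np.array(b["tool_pos"]),Ro.from_euler("xyz",b["tool_rot"],degrees=True)
def rows(p0,R0,p1,R1,n):
    sl=Slerp([0,1],Ro.concatenate([R0,R1]));out=[];p,R=np.array(p0),R0
    for i in range(1,n+1):
        pt=p0+(p1-p0)*i/n;Rt=sl(i/n)
        d=R.inv().apply(pt-p)*100;a=(R.inv()*Rt).as_rotvec(degrees=True)
        d=d.round(2);a=a.round(1);p=p+R.apply(d/100);R=R*Ro.from_rotvec(a,degrees=True)
        out.append({k:float(v)for k,v in zip(("x","y","z","ax","ay","az"),np.r_[d,a]) if v})
    for i in range(0,n,5):print(json.dumps(out[i:i+5]))
    print("->",p.round(4),R.as_euler("xyz",degrees=True).round(1));return p,R
E
python3 - <<'E'
from plan import *
b,p,R=cur()
rows(p,R,np.array([.4915,.1685,.235]),tool(-11.1),10)
E
```

```text
[{"x": -3.85, "y": -3.0, "z": -0.34, "az": 7.8}, {"x": -4.22, "y": -2.46, "z": -0.35, "az": 7.8}, {"x": -4.51, "y": -1.85, "z": -0.34, "az": 7.7}, {"x": -4.72, "y": -1.24, "z": -0.35, "az": 7.8}, {"x": -4.84, "y": -0.59, "z": -0.34, "az": 7.8}]
[{"x": -4.88, "y": 0.08, "z": -0.35, "ay": 0.1, "az": 7.8}, {"x": -4.82, "y": 0.74, "z": -0.35, "az": 7.8}, {"x": -4.68, "y": 1.39, "z": -0.35, "ax": -0.1, "az": 7.7}, {"x": -4.45, "y": 2.0, "z": -0.35, "az": 7.8}, {"x": -4.14, "y": 2.59, "z": -0.35, "az": 7.8}]
-> [0.4915 0.1685 0.235 ] [180.   -0.   78.9]
```

Emit:
{"api": "jog_arm", "payload": {
  "motion": [
    {"x":-3.85,"y":-3.0,"z":-0.35,"az":7.8},
    {"x":-4.2,"y":-2.45,"z":-0.35,"az":7.8},
    {"x":-4.5,"y":-1.85,"z":-0.35,"az":7.7},
    {"x":-4.7,"y":-1.25,"z":-0.35,"az":7.8},
    {"x":-4.85,"y":-0.6,"z":-0.35,"az":7.8}
  ],
  "claw": -1,
  "squeeze": 20
}}

```text
$.motion[0]: bad value
```

Emit:
{"api": "jog_arm", "payload": {
  "motion": [
    {"x":-4.9,"y":0.1,"z":-0.35,"az":7.8},
    {"x":-4.8,"y":0.75,"z":-0.35,"az":7.8},
    {"x":-4.7,"y":1.4,"z":-0.35,"az":7.7},
    {"x":-4.45,"y":2.0,"z":-0.35,"az":7.8},
    {"x":-4.1,"y":2.6,"z":-0.35,"az":7.8}
  ]
}}

```text
$.motion[0]: bad value
```

Emit:
{"api": "jog_arm", "payload": {
  "motion": [
    {},
    {},
    {},
    {},
    {}
  ]
}}

```text
$.motion[0]: bad value
```

Run:
```python
from plan import *
b,p,R=cur();print(b["time_s"],p,b["tool_rot"],np.round(b["qpos"],1),Lc(p),b["force"])
im=env.read_camera("wrist");cv2.imwrite("pics/w1.png",im[...,::-1])
b,p,R=cur();rows(p,R,W(-60,140,200),tool(-11.1),5)
```

```text
0.1 [0.25704995 0.59642313 0.19997884] [-1.79901102e+02  7.23332641e-03  1.56689113e+02] [-65.9  18.4  -4.   83.2   1.3  78.5  -3.3] [-372.018317    515.16641111  199.97883953] [0.07656386 0.12057384 0.11045732]
[{"x": -7.68, "y": -6.02, "z": 0.01, "az": 15.6}, {"x": -9.02, "y": -3.74, "z": 0.01, "az": 15.5}, {"x": -9.69, "y": -1.19, "z": 0.02, "az": 15.6}, {"x": -9.65, "y": 1.46, "z": 0.01, "ay": 0.1, "az": 15.5}, {"x": -8.91, "y": 3.99, "z": -0.01, "ax": -0.1, "az": 15.6}]
-> [0.4907 0.168  0.2   ] [180.   -0.   78.9]
```

All six numbers are needed in each row.

Emit:
{"api": "jog_arm", "payload": {
  "motion": [
    {"x":-3.85,"y":-3.0,"z":-0.35,"ax":0,"ay":0,"az":7.8},
    {"x":-4.2,"y":-2.45,"z":-0.35,"ax":0,"ay":0,"az":7.8},
    {"x":-4.5,"y":-1.85,"z":-0.35,"ax":0,"ay":0,"az":7.7},
    {"x":-4.7,"y":-1.25,"z":-0.35,"ax":0,"ay":0,"az":7.8},
    {"x":-4.85,"y":-0.6,"z":-0.35,"ax":0,"ay":0,"az":7.8}
  ],
  "claw": -1,
  "squeeze": 20
}}

```text
time_s: 0.65
tool_pos: [0.3745, 0.3812, 0.2184]
tool_rot: [-180.0, -0.0, 117.5]
force: [1.5, -1.3, 0.4]
grip_width: 0.0547
grasp_force: 0.0
```

Emit:
{"api": "jog_arm", "payload": {
  "motion": [
    {"x":-4.9,"y":0.1,"z":-0.35,"ax":0,"ay":0,"az":7.8},
    {"x":-4.8,"y":0.75,"z":-0.35,"ax":0,"ay":0,"az":7.8},
    {"x":-4.7,"y":1.4,"z":-0.35,"ax":0,"ay":0,"az":7.7},
    {"x":-4.45,"y":2.0,"z":-0.35,"ax":0,"ay":0,"az":7.8},
    {"x":-4.1,"y":2.6,"z":-0.35,"ax":0,"ay":0,"az":7.8}
  ]
}}

```text
time_s: 1.15
tool_pos: [0.4922, 0.1676, 0.2361]
tool_rot: [180.0, -0.0, 78.6]
force: [0.1, 1.1, 0.3]
grip_width: 0.0149
grasp_force: 0.0
```

Emit:
{"api": "jog_arm", "payload": {
  "motion": [
    {"x":0,"y":0,"z":0,"ax":0,"ay":0,"az":0},
    {"x":0,"y":0,"z":0,"ax":0,"ay":0,"az":0},
    {"x":0,"y":0,"z":0,"ax":0,"ay":0,"az":0},
    {"x":0,"y":0,"z":0,"ax":0,"ay":0,"az":0},
    {"x":0,"y":0,"z":0,"ax":0,"ay":0,"az":0}
  ]
}}

```text
time_s: 1.65
tool_pos: [0.4911, 0.1709, 0.2357]
tool_rot: [-180.0, 0.0, 79.1]
force: [-0.0, 0.3, 0.6]
grip_width: 0.0006
grasp_force: 0.0
```

```bash
sed -i 's/zip(("x"/zip(("x"/; s/ if v}/}/' plan.py
python3 - <<'E'
from plan import *
b,p,R=cur();print(b["time_s"],p,b["tool_rot"],np.round(b["qpos"],1),Lc(p),b["force"])
im=env.read_camera("wrist");cv2.imwrite("pics/w1.png",im[...,::-1])
im=env.read_camera("scene");cv2.imwrite("pics/s1.png",cv2.resize(im[140:290,180:380,::-1],None,fx=4,fy=4,interpolation=cv2.INTER_CUBIC))
b,p,R=cur();rows(p,R,W(-60,140,200),tool(-11.1),5)
E
```

```text
1.65 [0.49110399 0.17094269 0.23574135] [-1.79979662e+02  8.62303919e-03  7.90670555e+01] [-41.7   1.2  20.   99.1  -0.4  79.8 -32.6] [-60.11954736 142.96477916 235.74134678] [-0.00381945  0.26920108  0.64018938]
[{"x": -0.05, "y": -0.0, "z": 0.72, "ax": -0.0, "ay": 0.0, "az": 0.0}, {"x": -0.05, "y": -0.01, "z": 0.71, "ax": -0.0, "ay": 0.0, "az": 0.0}, {"x": -0.05, "y": -0.0, "z": 0.72, "ax": -0.0, "ay": 0.0, "az": 0.1}, {"x": -0.05, "y": -0.01, "z": 0.72, "ax": -0.0, "ay": 0.0, "az": -0.0}, {"x": -0.05, "y": -0.0, "z": 0.72, "ax": -0.0, "ay": 0.0, "az": 0.0}]
-> [0.4907 0.168  0.2   ] [-180.     0.    78.9]
```

View pics/w1.png

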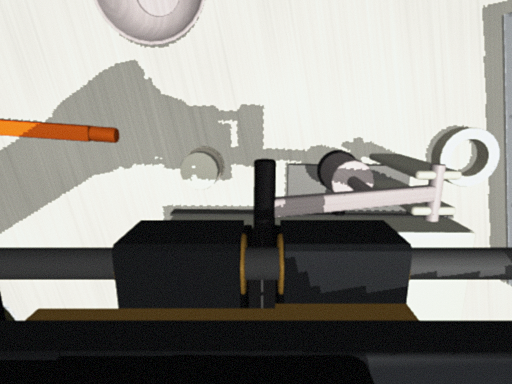

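The wrist view shows the bar at (264,160–220), centred between the closed fingers, so I can push straight down.

Emit:
{"api": "jog_arm", "payload": {
  "motion": [
    {"x":-0.2,"y":-0.1,"z":0.8,"ax":0,"ay":0,"az":0},
    {"x":-0.1,"y":-0.1,"z":0.8,"ax":0,"ay":0,"az":0},
    {"x":0,"y":-0.1,"z":0.8,"ax":0,"ay":0,"az":0},
    {"x":0,"y":-0.1,"z":0.8,"ax":0,"ay":0,"az":0},
    {"x":0,"y":-0.1,"z":0.6,"ax":0,"ay":0,"az":0}
  ]
}}

```text
time_s: 2.25
tool_pos: [0.4858, 0.1674, 0.1968]
tool_rot: [-180.0, 0.0, 78.9]
force: [1.2, 0.3, 1.4]
grip_width: 0.0006
grasp_force: 0.0
```

Emit:
{"api": "jog_arm", "payload": {
  "motion": [
    {"x":0,"y":0,"z":1.0,"ax":0,"ay":0,"az":0},
    {"x":0,"y":0,"z":1.0,"ax":0,"ay":0,"az":0},
    {"x":0,"y":0,"z":1.0,"ax":0,"ay":0,"az":0},
    {"x":0,"y":0,"z":1.0,"ax":0,"ay":0,"az":0},
    {"x":0,"y":0,"z":1.0,"ax":0,"ay":0,"az":0}
  ]
}}

```text
time_s: 2.75
tool_pos: [0.4846, 0.1688, 0.148]
tool_rot: [-179.8, -0.1, 78.9]
force: [-6.8, 1.4, 8.0]
grip_width: 0.0004
grasp_force: 4.2
```

Emit:
{"api": "jog_arm", "payload": {
  "motion": [
    {"x":0,"y":0,"z":1.0,"ax":0,"ay":0,"az":0},
    {"x":0,"y":0,"z":1.0,"ax":0,"ay":0,"az":0},
    {"x":0,"y":0,"z":1.0,"ax":0,"ay":0,"az":0},
    {"x":0,"y":0,"z":1.0,"ax":0,"ay":0,"az":0},
    {"x":0,"y":0,"z":0.6,"ax":0,"ay":0,"az":0}
  ]
}}

```text
time_s: 3.25
tool_pos: [0.4847, 0.1691, 0.1018]
tool_rot: [-179.8, -0.1, 79.0]
force: [-4.8, 1.4, 9.3]
grip_width: 0.0004
grasp_force: 4.4
```

Emit:
{"api": "jog_arm", "payload": {
  "motion": [
    {"x":0,"y":0,"z":0.8,"ax":0,"ay":0,"az":0},
    {"x":0,"y":0,"z":0.6,"ax":0,"ay":0,"az":0},
    {"x":0,"y":0,"z":0.4,"ax":0,"ay":0,"az":0},
    {"x":0,"y":0,"z":0.2,"ax":0,"ay":0,"az":0},
    {"x":0,"y":0,"z":0,"ax":0,"ay":0,"az":0}
  ]
}}

```text
time_s: 3.75
tool_pos: [0.4866, 0.1687, 0.0829]
tool_rot: [180.0, -0.1, 78.9]
force: [-3.5, 0.7, 9.4]
grip_width: 0.0001
grasp_force: 4.8
```

Emit:
{"api": "jog_arm", "payload": {
  "motion": [
    {"x":0,"y":0,"z":0.1,"ax":0,"ay":0,"az":0},
    {"x":0,"y":0,"z":0.1,"ax":0,"ay":0,"az":0},
    {"x":0,"y":0,"z":0,"ax":0,"ay":0,"az":0},
    {"x":0,"y":0,"z":0,"ax":0,"ay":0,"az":0},
    {"x":0,"y":0,"z":0,"ax":0,"ay":0,"az":0}
  ]
}}

```text
time_s: 4.25
tool_pos: [0.487, 0.1687, 0.0813]
tool_rot: [179.9, -0.1, 78.9]
force: [-2.4, -0.5, 10.2]
grip_width: 0.0005
grasp_force: 4.9
```

Emit:
{"api": "jog_arm", "payload": {
  "motion": [
    {"x":0,"y":0,"z":0.2,"ax":0,"ay":0,"az":0},
    {"x":0,"y":0,"z":0.2,"ax":0,"ay":0,"az":0},
    {"x":0,"y":0,"z":0,"ax":0,"ay":0,"az":0},
    {"x":0,"y":0,"z":0,"ax":0,"ay":0,"az":0},
    {"x":0,"y":0,"z":0,"ax":0,"ay":0,"az":0}
  ]
}}

```text
time_s: 4.75
tool_pos: [0.4876, 0.1685, 0.0776]
tool_rot: [179.9, -0.1, 78.9]
force: [-1.7, -0.2, 10.3]
grip_width: 0.0003
grasp_force: 5.1
```

Run:
```python
from plan import *
b,p,R=cur();print(b["time_s"],p,Lc(p),b["force"],b["tool_rot"])
im=env.read_camera("scene");cv2.imwrite("pics/s2.png",cv2.resize(im[140:290,180:380,::-1],None,fx=4,fy=4,interpolation=cv2.INTER_CUBIC))
```

```text
4.75 [0.48762776 0.16853567 0.07757947] [-63.06482372 139.93108972  77.57947483] [-1.71648492 -0.24484267 10.33859503] [ 1.79870243e+02 -1.47478491e-01  7.89017642e+01]
```

View pics/s2.png

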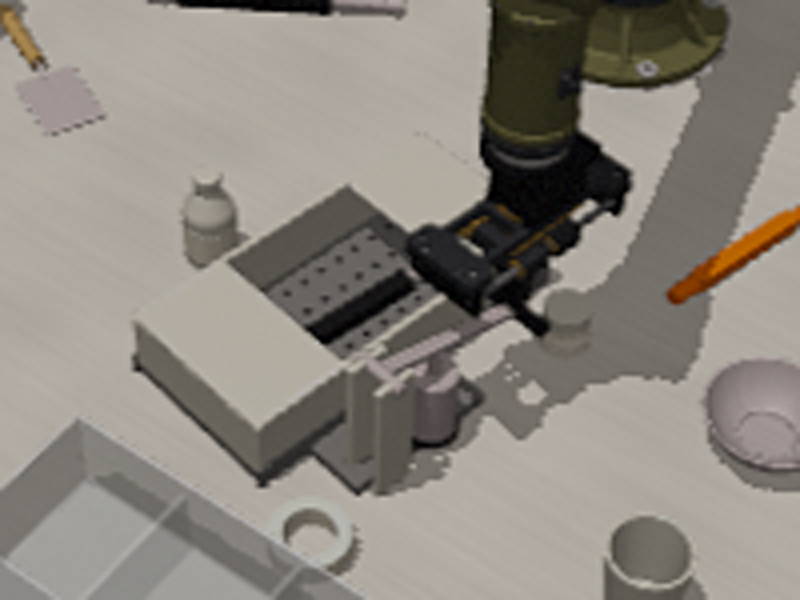

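The lever is well down, but the force shows no stop yet. I'll keep pressing until it rises.

Emit:
{"api": "jog_arm", "payload": {
  "motion": [
    {"x":0,"y":0.1,"z":0.2,"ax":0,"ay":0,"az":0},
    {"x":0,"y":0.1,"z":0.2,"ax":0,"ay":0,"az":0},
    {"x":0,"y":0,"z":0,"ax":0,"ay":0,"az":0},
    {"x":0,"y":0,"z":0,"ax":0,"ay":0,"az":0},
    {"x":0,"y":0,"z":0,"ax":0,"ay":0,"az":0}
  ]
}}

```text
time_s: 5.3
tool_pos: [0.4885, 0.1683, 0.0732]
tool_rot: [180.0, -0.1, 78.9]
force: [-3.1, 0.6, 10.6]
grip_width: 0.0006
grasp_force: 5.0
```

Emit:
{"api": "jog_arm", "payload": {
  "motion": [
    {"x":0,"y":0,"z":0.2,"ax":0,"ay":0,"az":0},
    {"x":0,"y":0,"z":0.1,"ax":0,"ay":0,"az":0},
    {"x":0,"y":0,"z":0,"ax":0,"ay":0,"az":0},
    {"x":0,"y":0,"z":0,"ax":0,"ay":0,"az":0},
    {"x":0,"y":0,"z":0,"ax":0,"ay":0,"az":0}
  ]
}}

```text
time_s: 5.8
tool_pos: [0.4892, 0.1682, 0.0705]
tool_rot: [179.9, -0.1, 78.9]
force: [-2.6, -0.0, 10.6]
grip_width: 0.0002
grasp_force: 5.3
```

Run:
```python
from plan import *
S=env.camera_params("scene")
def ony(uv,y):
    c,d=ray(S,uv);n=np.r_[Rs[:,1],0];c2,d2=c-np.r_[o,0],d
    return Lc(c+d*((y/1e3-n@c2)/(n@d)))
print("s2 bar end",ony((179.6+546/4,139.6+322/4),175))
im=env.read_camera("scene")
g=im[215:228,300:326].max(2);print(g)
for a in (0,.62,.7):
    for y in(175,): print(a,proj(S,W(90-160*np.cos(.35-a),y,130+160*np.sin(.35-a))))
b,p,R=cur();print(p,Lc(p),b["force"])
```

```text
s2 bar end [-65.50324825 175.         101.02831809]
[[ 27  39  19  11   4   8   8   6   4  11   5  56 138 180 183 169 126 114
  115 117 116 117 116 117 117 118]
 [ 46  60  14   7   8   9   9   3   9   9   3  91 160 181 179 165 114 117
  117 117 118 116 116 118 115 117]
 [ 50  68  38  18  29  40  19   6   6   7  60 142 184 182 181 164  99 117
  117 118 117 117 118 115 116 117]
 [ 24  52  92 133 133  90  81  38   6  12  26 107 169 182 177 141  84 117
  118 118 117 116 117 118 117 117]
 [110 156 147 151 150 151 145  91  39   4  10  37  90 154 180 134  70  96
  119 117 117 117 117 118 119 119]
 [114 156 151 152 153 140 101  62  18   7   9   9  23  67 103  97  71  82
   92 110 121 119 119 118 116 105]
 [ 98 127 150 127  90  81  94 120  80   1   9  12   7  11  23  49  77  89
   86  92  95  94  93  94  95  89]
 [ 97  94  87  81  97 145 177 179 170 120   0   5  15  13   7  13  37  67
   90  89  89  92  91  91  90  87]
 [ 72  95 122 142 180 181 181 180 181 170 120  35   3  10  14  14  43  86
  100  95  94  95  97  99 102 102]
 [117 137 178 178 181 181 181 179 180 181 181 164  83   3  10  11  72 114
  109 104 102 105 103 105 111 114]
 [178 178 181 180 178 178 181 183 186 170 128 126 102  45   0  34  86 111
  116 119 115 117 117 118 120 114]
 [180 179 179 179 181 183 167 125 128 125 114 117 116 104  89  99  99 107
  108 114 117 118 117 116 114 104]
 [178 178 178 179 165 126 122 112 114 114 116 117 118 117 115 113 103 105
  111 107 105 109 113 109 102 102]]
0 [317.00467498 203.43987733]
0.62 [315.51639349 223.02619778]
0.7 [314.43932827 226.01903464]
[0.48921009 0.16821676 0.07048667] [-61.45069199 139.92412066  70.48667002] [-2.45853858 -0.20730363 10.64617741]
```

The bar is seated about 2 cm up the fingers, against a shoulder, and the lever is at about 0.62. I'll press on to the stop while following the bar.

Emit:
{"api": "jog_arm", "payload": {
  "motion": [
    {"x":0,"y":0.1,"z":0.2,"ax":0,"ay":0,"az":0},
    {"x":0,"y":0.1,"z":0.2,"ax":0,"ay":0,"az":0},
    {"x":0,"y":0,"z":0.2,"ax":0,"ay":0,"az":0},
    {"x":0,"y":0,"z":0,"ax":0,"ay":0,"az":0},
    {"x":0,"y":0,"z":0,"ax":0,"ay":0,"az":0}
  ]
}}

```text
time_s: 6.35
tool_pos: [0.4909, 0.1679, 0.0643]
tool_rot: [180.0, -0.1, 78.9]
force: [-3.7, -0.2, 10.4]
grip_width: 0.0006
grasp_force: 5.4
```

Emit:
{"api": "jog_arm", "payload": {
  "motion": [
    {"x":0,"y":0.1,"z":0.2,"ax":0,"ay":0,"az":0},
    {"x":0,"y":0.1,"z":0.2,"ax":0,"ay":0,"az":0},
    {"x":0,"y":0,"z":0.2,"ax":0,"ay":0,"az":0},
    {"x":0,"y":0,"z":0,"ax":0,"ay":0,"az":0},
    {"x":0,"y":0,"z":0,"ax":0,"ay":0,"az":0}
  ]
}}

```text
time_s: 6.85
tool_pos: [0.4919, 0.1678, 0.0609]
tool_rot: [-179.9, -0.1, 78.9]
force: [-11.5, -2.6, 30.8]
grip_width: 0.0005
grasp_force: 15.3
```

Run:
```python
from plan import *
b,p,R=cur();print(b["time_s"],p,Lc(p),b["force"],b["tool_rot"])
im=env.read_camera("scene");cv2.imwrite("pics/s3.png",cv2.resize(im[170:250,270:350,::-1],None,fx=7,fy=7,interpolation=cv2.INTER_CUBIC))
```

```text
6.85 [0.49190251 0.167768   0.06089265] [-58.72231053 140.00437169  60.89264977] [-11.47853364  -2.59622022  30.84266395] [-1.79903256e+02 -1.47551111e-01  7.89150612e+01]
```

View pics/s3.png

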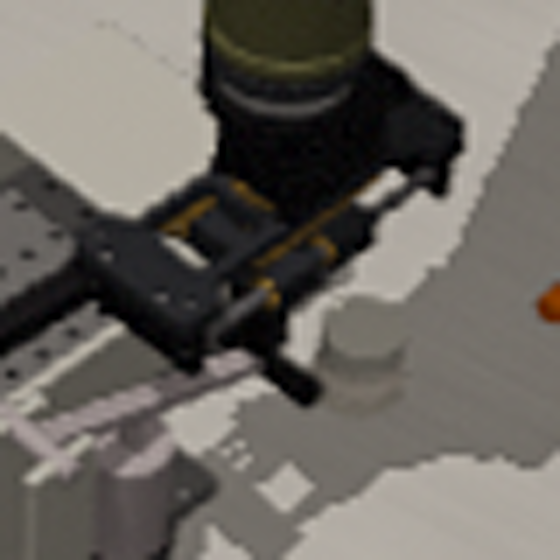

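The force jump to 31 N shows the lever is at its stop, and the bar end is at (305,390) in the crop. Now I ease it up slowly along the same path.

Emit:
{"api": "jog_arm", "payload": {
  "motion": [
    {"x":0,"y":-0.05,"z":-0.2,"ax":0,"ay":0,"az":0},
    {"x":0,"y":-0.1,"z":-0.3,"ax":0,"ay":0,"az":0},
    {"x":0,"y":-0.1,"z":-0.4,"ax":0,"ay":0,"az":0},
    {"x":0,"y":-0.1,"z":-0.5,"ax":0,"ay":0,"az":0},
    {"x":0,"y":-0.1,"z":-0.5,"ax":0,"ay":0,"az":0}
  ]
}}

```text
time_s: 7.4
tool_pos: [0.4877, 0.1685, 0.0773]
tool_rot: [-180.0, -0.1, 78.9]
force: [-4.7, 1.0, 9.6]
grip_width: 0.0005
grasp_force: 4.7
```

Emit:
{"api": "jog_arm", "payload": {
  "motion": [
    {"x":0,"y":-0.1,"z":-0.6,"ax":0,"ay":0,"az":0},
    {"x":0,"y":-0.1,"z":-0.6,"ax":0,"ay":0,"az":0},
    {"x":0,"y":-0.05,"z":-0.6,"ax":0,"ay":0,"az":0},
    {"x":0,"y":-0.05,"z":-0.6,"ax":0,"ay":0,"az":0},
    {"x":0,"y":0,"z":-0.6,"ax":0,"ay":0,"az":0}
  ]
}}

```text
time_s: 7.9
tool_pos: [0.4846, 0.1691, 0.1072]
tool_rot: [-180.0, -0.1, 78.9]
force: [-4.1, 1.3, 8.4]
grip_width: 0.0003
grasp_force: 4.1
```

Emit:
{"api": "jog_arm", "payload": {
  "motion": [
    {"x":0,"y":0,"z":-0.6,"ax":0,"ay":0,"az":0},
    {"x":0,"y":0,"z":-0.6,"ax":0,"ay":0,"az":0},
    {"x":0,"y":0,"z":-0.6,"ax":0,"ay":0,"az":0},
    {"x":0,"y":0,"z":-0.6,"ax":0,"ay":0,"az":0},
    {"x":0,"y":0,"z":-0.6,"ax":0,"ay":0,"az":0}
  ]
}}

```text
time_s: 8.4
tool_pos: [0.4871, 0.1686, 0.1377]
tool_rot: [179.7, -0.2, 78.9]
force: [3.7, 0.2, 5.6]
grip_width: 0.0006
grasp_force: 3.1
```

Emit:
{"api": "jog_arm", "payload": {
  "motion": [
    {"x":0,"y":0,"z":-0.6,"ax":0,"ay":0,"az":0},
    {"x":0,"y":0,"z":-0.6,"ax":0,"ay":0,"az":0},
    {"x":0,"y":0,"z":-0.6,"ax":0,"ay":0,"az":0},
    {"x":0,"y":0,"z":-0.6,"ax":0,"ay":0,"az":0},
    {"x":0,"y":0,"z":-0.6,"ax":0,"ay":0,"az":0}
  ]
}}

```text
time_s: 8.9
tool_pos: [0.4859, 0.1678, 0.1669]
tool_rot: [179.9, -0.1, 78.9]
force: [2.6, -0.8, 4.7]
grip_width: 0.0007
grasp_force: 2.1
```

Emit:
{"api": "jog_arm", "payload": {
  "motion": [
    {"x":0,"y":0,"z":-0.4,"ax":0,"ay":0,"az":0},
    {"x":0,"y":0,"z":-0.4,"ax":0,"ay":0,"az":0},
    {"x":0,"y":0,"z":-0.4,"ax":0,"ay":0,"az":0},
    {"x":0,"y":0,"z":-0.4,"ax":0,"ay":0,"az":0},
    {"x":0,"y":0,"z":-0.4,"ax":0,"ay":0,"az":0}
  ]
}}

```text
time_s: 9.4
tool_pos: [0.484, 0.1678, 0.1855]
tool_rot: [-179.9, 0.1, 78.9]
force: [-0.0, 0.0, 0.4]
grip_width: 0.0007
grasp_force: 0.0
```

Emit:
{"api": "jog_arm", "payload": {
  "motion": [
    {"x":0,"y":0,"z":-0.4,"ax":0,"ay":0,"az":0},
    {"x":0,"y":0,"z":-0.6,"ax":0,"ay":0,"az":0},
    {"x":0,"y":0,"z":-0.6,"ax":0,"ay":0,"az":0},
    {"x":0,"y":0,"z":-0.6,"ax":0,"ay":0,"az":0},
    {"x":0,"y":0,"z":-0.6,"ax":0,"ay":0,"az":0}
  ]
}}

```text
time_s: 9.9
tool_pos: [0.4849, 0.1679, 0.2146]
tool_rot: [180.0, -0.0, 78.9]
force: [-0.0, 1.2, 0.5]
grip_width: 0.0004
grasp_force: 0.0
```

Run:
```python
from plan import *
b,p,R=cur();print(b["time_s"],p,Lc(p),b["force"],b["tool_rot"],np.round(b["qpos"],1))
S=env.camera_params("scene");im=env.read_camera("scene")
g=im[195:212,308:324].max(2);print(g)
```

```text
9.9 [0.48490606 0.16789562 0.21464389] [-65.6114324  138.77691993 214.64389276] [-3.58510128e-04  1.21895856e+00  4.53924850e-01] [ 1.79983815e+02 -1.60342222e-02  7.88930991e+01] [-41.8   0.8  20.  101.9  -0.3  77.3 -32.8]
[[ 42  89 153 185 181 180 179 173 169 174 175 176 175 175 174 174]
 [ 22  29  67 144 187 183 183 182 174 163 173 174 174 176 175 174]
 [ 18  22  20  62 126 171 182 157 142 165 174 172 172 173 174 176]
 [ 40  19  23  24  45  83 108  99  99 144 177 174 172 172 173 174]
 [152  79  13  25  21  23  35  63 107 154 178 175 175 173 173 172]
 [157  64  13  18  24  21  25  27  81 151 180 175 175 175 174 174]
 [109  94  59  12  20  24  23  24  30  83 147 179 175 174 174 174]
 [ 81  89  81  52  11  17  19  21   7  16  98 160 176 175 174 174]
 [ 87  88  90  82  54  21  14  13  10   0 116 179 177 174 176 176]
 [ 88  89  89  89  89  77  35   0   0  51 138 180 176 175 175 175]
 [ 87  87  88  88  89  89  79  52  60 138 179 178 175 175 175 175]
 [ 89  88  88  89  88  89  90  84  66 131 185 178 176 176 174 176]
 [ 87  87  86  88  89  91  87  72  47  87 130 150 179 176 176 175]
 [ 89  88  90  88  86  72  61  52  47  85 116 116 148 179 176 175]
 [ 89  89  90  86  73  54  45  44  48  87 116 111 143 180 178 176]
 [ 89  88  79  63  54  45  44  41  58  93 115 140 177 179 179 179]
 [ 86  74  55  46  43  44  41  60  99 143 179 179 182 182 182 181]]
```

The bar end is back at (316,203), its rest position. The plan for the wand:
- Grip at stand x −28, y −5. This keeps the gripper body clear of both bar and gel.
- Slide the wand +x.
- Raise the tip end with about 25° of tilt.
- Draw it out towards the robot.

Run:
```python
from plan import *
b,p,R=cur()
p,R=rows(p,R,W(-28,-5,200),tool(78.85),15)
rows(p,R,W(-28,-5,60),tool(78.85),5)
```

```text
[{"x": -0.96, "y": 0.25, "z": 0.1, "ax": 0.0, "ay": 0.0, "az": -6.0}, {"x": -0.98, "y": 0.14, "z": 0.11, "ax": 0.0, "ay": 0.0, "az": -6.0}, {"x": -0.99, "y": 0.04, "z": 0.1, "ax": 0.0, "ay": 0.0, "az": -6.0}, {"x": -0.99, "y": -0.06, "z": 0.1, "ax": 0.0, "ay": 0.0, "az": -6.0}, {"x": -0.98, "y": -0.17, "z": 0.11, "ax": 0.0, "ay": 0.0, "az": -6.0}]
[{"x": -0.96, "y": -0.26, "z": 0.1, "ax": 0.1, "ay": 0.0, "az": -6.0}, {"x": -0.92, "y": -0.37, "z": 0.11, "ax": -0.0, "ay": 0.0, "az": -6.0}, {"x": -0.88, "y": -0.46, "z": 0.1, "ax": -0.0, "ay": 0.0, "az": -6.0}, {"x": -0.82, "y": -0.55, "z": 0.1, "ax": -0.0, "ay": 0.0, "az": -6.0}, {"x": -0.77, "y": -0.63, "z": 0.11, "ax": -0.0, "ay": 0.0, "az": -6.0}]
[{"x": -0.69, "y": -0.71, "z": 0.1, "ax": -0.0, "ay": 0.0, "az": -6.0}, {"x": -0.62, "y": -0.78, "z": 0.11, "ax": 0.0, "ay": 0.0, "az": -6.0}, {"x": -0.53, "y": -0.84, "z": 0.1, "ax": 0.0, "ay": 0.0, "az": -6.0}, {"x": -0.44, "y": -0.88, "z": 0.11, "ax": 0.0, "ay": 0.0, "az": -6.0}, {"x": -0.35, "y": -0.93, "z": 0.1, "ax": 0.0, "ay": 0.0, "az": -6.0}]
-> [0.4941 0.0196 0.2   ] [180.    0.  168.9]
[{"x": 0.0, "y": -0.0, "z": 2.8, "ax": 0.0, "ay": 0.0, "az": 0.0}, {"x": 0.0, "y": -0.0, "z": 2.8, "ax": 0.0, "ay": 0.0, "az": 0.0}, {"x": 0.0, "y": -0.01, "z": 2.8, "ax": 0.0, "ay": 0.0, "az": 0.0}, {"x": 0.01, "y": 0.0, "z": 2.8, "ax": 0.0, "ay": 0.0, "az": 0.0}, {"x": -0.0, "y": 0.0, "z": 2.8, "ax": 0.0, "ay": 0.0, "az": 0.0}]
-> [0.494  0.0196 0.06  ] [180.    0.  168.9]
```

Emit:
{"api": "jog_arm", "payload": {
  "motion": [
    {"x":-0.95,"y":0.25,"z":0,"ax":0,"ay":0,"az":-6},
    {"x":-1.0,"y":0.15,"z":0,"ax":0,"ay":0,"az":-6},
    {"x":-1.0,"y":0.05,"z":0,"ax":0,"ay":0,"az":-6},
    {"x":-1.0,"y":-0.05,"z":0,"ax":0,"ay":0,"az":-6},
    {"x":-1.0,"y":-0.15,"z":0,"ax":0,"ay":0,"az":-6}
  ]
}}

```text
time_s: 10.45
tool_pos: [0.4882, 0.1175, 0.2141]
tool_rot: [180.0, -0.0, 109.1]
force: [-0.2, 0.1, -0.6]
grip_width: 0.0004
grasp_force: 0.0
```

Emit:
{"api": "jog_arm", "payload": {
  "motion": [
    {"x":-0.95,"y":-0.25,"z":0,"ax":0,"ay":0,"az":-6},
    {"x":-0.9,"y":-0.35,"z":0,"ax":0,"ay":0,"az":-6},
    {"x":-0.9,"y":-0.45,"z":0,"ax":0,"ay":0,"az":-6},
    {"x":-0.8,"y":-0.55,"z":0,"ax":0,"ay":0,"az":-6},
    {"x":-0.75,"y":-0.65,"z":0,"ax":0,"ay":0,"az":-6}
  ],
  "claw": 1
}}

```text
time_s: 10.95
tool_pos: [0.491, 0.0684, 0.2141]
tool_rot: [180.0, 0.0, 139.1]
force: [-0.5, 0.3, -0.1]
grip_width: 0.0328
grasp_force: 0.0
```

Emit:
{"api": "jog_arm", "payload": {
  "motion": [
    {"x":-0.7,"y":-0.7,"z":0,"ax":0,"ay":0,"az":-6},
    {"x":-0.6,"y":-0.8,"z":0,"ax":0,"ay":0,"az":-6},
    {"x":-0.55,"y":-0.85,"z":0,"ax":0,"ay":0,"az":-6},
    {"x":-0.45,"y":-0.9,"z":0,"ax":0,"ay":0,"az":-6},
    {"x":-0.35,"y":-0.95,"z":0,"ax":0,"ay":0,"az":-6}
  ]
}}

```text
time_s: 11.45
tool_pos: [0.4939, 0.0183, 0.2141]
tool_rot: [180.0, 0.0, 169.1]
force: [0.7, 0.6, 0.6]
grip_width: 0.0724
grasp_force: 0.0
```

Run:
```python
from plan import *
im=env.read_camera("wrist");cv2.imwrite("pics/w2.png",im[...,::-1])
b,p,R=cur();print(b["time_s"],p,Lc(p),b["tool_rot"],np.round(b["qpos"],1),b["grip_width"])
rows(p,R,W(-28,-5,90),tool(78.85),5)
P=env.camera_params("wrist")
for x,y,z in((-72.5,77,75),(-72.5,-77,75),(72.5,77,75),(72.5,-77,75),(-28,6.4,30),(-58,107,185)):print(proj(P,W(x,y,z)))
```

```text
11.5 [0.49395468 0.01602184 0.21420741] [-27.37084763  -8.4819773  214.20741478] [-1.79950891e+02  3.43009481e-02  1.69216604e+02] [-34.5  -2.1  29.  104.5   1.1  77.3  73.5] 0.07640698627438391
[{"x": 0.01, "y": 0.07, "z": 2.48, "ax": -0.0, "ay": 0.0, "az": 0.1}, {"x": 0.02, "y": 0.07, "z": 2.49, "ax": -0.0, "ay": 0.0, "az": 0.0}, {"x": 0.01, "y": 0.08, "z": 2.48, "ax": -0.0, "ay": 0.0, "az": 0.1}, {"x": 0.02, "y": 0.07, "z": 2.49, "ax": -0.0, "ay": 0.0, "az": 0.1}, {"x": 0.01, "y": 0.07, "z": 2.48, "ax": -0.0, "ay": 0.0, "az": 0.1}]
-> [0.494  0.0196 0.09  ] [-180.     0.   168.8]
[353.89466059 135.99668572]
[190.81497196 134.94915767]
[343.81780975 276.17158118]
[197.02267326 275.27101502]
[276.37071146 173.68950781]
[444.86283362 170.80577504]
```

View pics/w2.png

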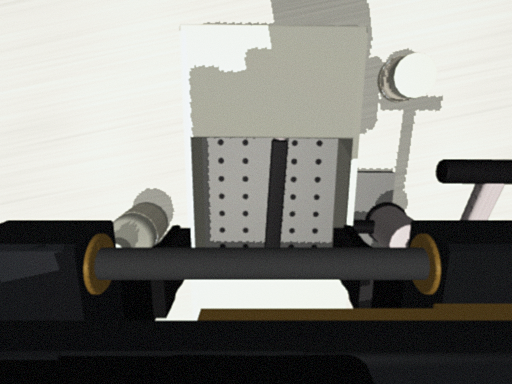

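The wrist view matches the calibration: the window's near edge is at row 137, columns 191–352, and the wand's grip is at column 279. I'm descending.

Emit:
{"api": "jog_arm", "payload": {
  "motion": [
    {"x":0,"y":0.05,"z":2.5,"ax":0,"ay":0,"az":0},
    {"x":0,"y":0.05,"z":2.5,"ax":0,"ay":0,"az":0},
    {"x":0,"y":0.05,"z":2.5,"ax":0,"ay":0,"az":0},
    {"x":0,"y":0.05,"z":2.5,"ax":0,"ay":0,"az":0},
    {"x":0,"y":0.1,"z":2.5,"ax":0,"ay":0,"az":0}
  ]
}}

```text
time_s: 12.0
tool_pos: [0.4945, 0.022, 0.0882]
tool_rot: [180.0, 0.0, 168.8]
force: [-0.6, 1.1, -0.6]
grip_width: 0.0871
grasp_force: 0.0
```

Emit:
{"api": "jog_arm", "payload": {
  "motion": [
    {"x":0,"y":0,"z":1.5,"ax":0,"ay":0,"az":0},
    {"x":0,"y":0,"z":1.5,"ax":0,"ay":0,"az":0},
    {"x":0,"y":0,"z":1.2,"ax":0,"ay":0,"az":0},
    {"x":0,"y":0,"z":0.8,"ax":0,"ay":0,"az":0},
    {"x":0,"y":0,"z":0.5,"ax":0,"ay":0,"az":0}
  ]
}}

```text
time_s: 12.5
tool_pos: [0.4943, 0.0217, 0.0335]
tool_rot: [-180.0, -0.0, 168.9]
force: [0.8, -0.7, 0.5]
grip_width: 0.0868
grasp_force: 0.0
```

Run:
```python
from plan import *
b,p,R=cur();print(b["time_s"],p,Lc(p),b["force"],b["tool_rot"],np.round(b["qpos"],1),b["grip_width"])
```

```text
12.5 [0.49429201 0.0217274  0.03346439] [-28.14297784  -2.8188464   33.46438655] [ 0.81704219 -0.70978689  0.47191852] [-1.79992906e+02 -2.01659936e-02  1.68862548e+02] [-33.    9.   29.4 116.5  -5.3  55.8  78. ] 0.08683658405542959
```

Emit:
{"api": "jog_arm", "payload": {
  "motion": [
    {"x":0,"y":0,"z":0.7,"ax":0,"ay":0,"az":0},
    {"x":0,"y":0,"z":0.5,"ax":0,"ay":0,"az":0},
    {"x":0,"y":0,"z":0.3,"ax":0,"ay":0,"az":0},
    {"x":0,"y":0,"z":0.2,"ax":0,"ay":0,"az":0},
    {"x":0,"y":0,"z":0,"ax":0,"ay":0,"az":0}
  ]
}}

```text
time_s: 13.0
tool_pos: [0.4944, 0.0216, 0.0169]
tool_rot: [180.0, -0.0, 168.9]
force: [-0.1, -0.8, -0.3]
grip_width: 0.0872
grasp_force: 0.0
```

Emit:
{"api": "jog_arm", "payload": {
  "motion": [
    {"x":0,"y":0,"z":0,"ax":0,"ay":0,"az":0},
    {"x":0,"y":0,"z":0,"ax":0,"ay":0,"az":0},
    {"x":0,"y":0,"z":0,"ax":0,"ay":0,"az":0},
    {"x":0,"y":0,"z":0,"ax":0,"ay":0,"az":0},
    {"x":0,"y":0,"z":0,"ax":0,"ay":0,"az":0}
  ],
  "claw": -1,
  "squeeze": 40
}}

```text
time_s: 13.5
tool_pos: [0.4944, 0.0216, 0.017]
tool_rot: [180.0, 0.0, 168.9]
force: [-0.6, 0.3, -0.6]
grip_width: 0.0551
grasp_force: 0.0
```

Emit:
{"api": "jog_arm", "payload": {
  "motion": [
    {"x":0,"y":0,"z":0,"ax":0,"ay":0,"az":0},
    {"x":0,"y":0,"z":0,"ax":0,"ay":0,"az":0},
    {"x":0,"y":0,"z":0,"ax":0,"ay":0,"az":0},
    {"x":0,"y":0,"z":0,"ax":0,"ay":0,"az":0},
    {"x":0,"y":0,"z":0,"ax":0,"ay":0,"az":0}
  ]
}}

```text
time_s: 14.0
tool_pos: [0.4944, 0.0216, 0.017]
tool_rot: [180.0, 0.0, 168.9]
force: [0.1, -0.1, -0.4]
grip_width: 0.0149
grasp_force: 0.0
```

Run:
```python
from plan import *
b,p,R=cur();print(b["time_s"],p,Lc(p),b["force"],b["tool_rot"],np.round(b["qpos"],1),b["grip_width"],b["grasp_force"])
```

```text
14.0 [0.49440472 0.02164359 0.01696794] [-28.01618653  -2.8792848   16.96794202] [ 0.11283959 -0.13986611 -0.42185458] [1.79995601e+02 1.41295339e-03 1.68893737e+02] [-32.6  10.4  29.3 117.3  -6.3  53.8  78.9] 0.014899890005922333 0.0
```

Emit:
{"api": "jog_arm", "payload": {
  "motion": [
    {"x":0,"y":0,"z":0,"ax":0,"ay":0,"az":0},
    {"x":0,"y":0,"z":0,"ax":0,"ay":0,"az":0},
    {"x":0,"y":0,"z":0,"ax":0,"ay":0,"az":0},
    {"x":0,"y":0,"z":0,"ax":0,"ay":0,"az":0},
    {"x":0,"y":0,"z":0,"ax":0,"ay":0,"az":0}
  ]
}}

```text
time_s: 14.5
tool_pos: [0.4944, 0.0217, 0.017]
tool_rot: [180.0, 0.0, 168.9]
force: [0.5, 0.2, 0.7]
grip_width: 0.0006
grasp_force: 0.0
```

Run:
```python
from plan import *
a=cv2.resize(env.read_camera("scene")[150:270,200:330,::-1],(390,360),interpolation=cv2.INTER_CUBIC)
w=env.read_camera("wrist")[...,::-1][:270,60:460]
w=cv2.copyMakeBorder(w,0,90,0,0,cv2.BORDER_CONSTANT)
cv2.imwrite("pics/c3.png",np.hstack([w,a]))
```

```text
(no output)
```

View pics/c3.png

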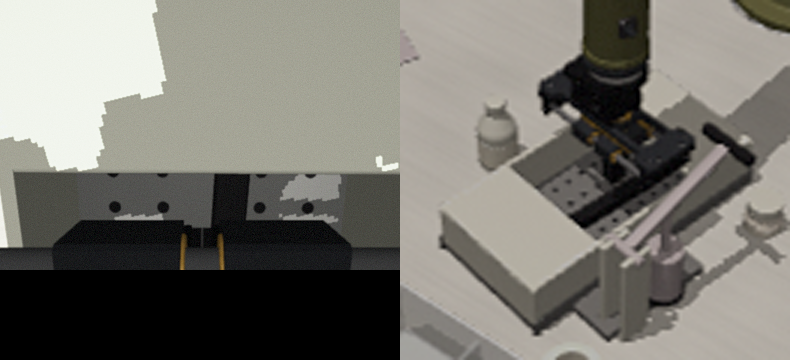

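The fingers closed entirely above the wand, which is still at column 290 with the fingers at 262. The lever bar's contact height also implied that the fingertips sit about 2 cm higher than the reported TCP. I'll open and probe downward gently, watching the force.

Emit:
{"api": "jog_arm", "payload": {
  "motion": [
    {"x":0,"y":0,"z":0,"ax":0,"ay":0,"az":0},
    {"x":0,"y":0,"z":0,"ax":0,"ay":0,"az":0},
    {"x":0,"y":0,"z":0,"ax":0,"ay":0,"az":0},
    {"x":0,"y":0,"z":0,"ax":0,"ay":0,"az":0},
    {"x":0,"y":0,"z":0,"ax":0,"ay":0,"az":0}
  ],
  "claw": 1
}}

```text
time_s: 15.1
tool_pos: [0.4944, 0.0217, 0.017]
tool_rot: [180.0, 0.0, 168.9]
force: [-0.5, 0.6, 0.0]
grip_width: 0.0326
grasp_force: 0.0
```

Emit:
{"api": "jog_arm", "payload": {
  "motion": [
    {"x":0,"y":0,"z":0,"ax":0,"ay":0,"az":0},
    {"x":0,"y":0,"z":0,"ax":0,"ay":0,"az":0},
    {"x":0,"y":0,"z":0,"ax":0,"ay":0,"az":0},
    {"x":0,"y":0,"z":0.2,"ax":0,"ay":0,"az":0},
    {"x":0,"y":0,"z":0.2,"ax":0,"ay":0,"az":0}
  ]
}}

```text
time_s: 15.6
tool_pos: [0.4945, 0.0217, 0.0128]
tool_rot: [180.0, 0.0, 168.9]
force: [0.1, -0.5, -0.4]
grip_width: 0.0727
grasp_force: 0.0
```

Emit:
{"api": "jog_arm", "payload": {
  "motion": [
    {"x":0,"y":0,"z":0.2,"ax":0,"ay":0,"az":0},
    {"x":0,"y":0,"z":0.2,"ax":0,"ay":0,"az":0},
    {"x":0,"y":0,"z":0,"ax":0,"ay":0,"az":0},
    {"x":0,"y":0,"z":0,"ax":0,"ay":0,"az":0},
    {"x":0,"y":0,"z":0,"ax":0,"ay":0,"az":0}
  ]
}}

```text
time_s: 16.1
tool_pos: [0.4945, 0.0216, 0.009]
tool_rot: [180.0, 0.0, 168.9]
force: [-0.1, -0.4, -0.1]
grip_width: 0.0867
grasp_force: 0.0
```

Run:
```python
from plan import *
b,p,R=cur();print(b["time_s"],p,Lc(p),b["force"],b["grip_width"])
```

```text
16.1 [0.49449973 0.02163557 0.00903865] [-27.92141702  -2.86878426   9.03865382] [-0.13230028 -0.37706881 -0.05094045] 0.08665247272452621
```

The reading is below the floor with no contact, so the bias is confirmed. Continuing down.

Emit:
{"api": "jog_arm", "payload": {
  "motion": [
    {"x":0,"y":0,"z":0.2,"ax":0,"ay":0,"az":0},
    {"x":0,"y":0,"z":0.2,"ax":0,"ay":0,"az":0},
    {"x":0,"y":0,"z":0.2,"ax":0,"ay":0,"az":0},
    {"x":0,"y":0,"z":0.2,"ax":0,"ay":0,"az":0},
    {"x":0,"y":0,"z":0,"ax":0,"ay":0,"az":0}
  ]
}}

```text
time_s: 16.6
tool_pos: [0.4941, 0.0216, 0.0006]
tool_rot: [-180.0, -0.0, 168.9]
force: [0.1, -0.3, 0.1]
grip_width: 0.0873
grasp_force: 0.0
```

Emit:
{"api": "jog_arm", "payload": {
  "motion": [
    {"x":0,"y":0,"z":0.2,"ax":0,"ay":0,"az":0},
    {"x":0,"y":0,"z":0.2,"ax":0,"ay":0,"az":0},
    {"x":0,"y":0,"z":0.2,"ax":0,"ay":0,"az":0},
    {"x":0,"y":0,"z":0.1,"ax":0,"ay":0,"az":0},
    {"x":0,"y":0,"z":0,"ax":0,"ay":0,"az":0}
  ]
}}

```text
time_s: 17.1
tool_pos: [0.4942, 0.0216, -0.0062]
tool_rot: [-180.0, -0.0, 168.9]
force: [-0.3, 0.0, -0.7]
grip_width: 0.087
grasp_force: 0.0
```

Emit:
{"api": "jog_arm", "payload": {
  "motion": [
    {"x":0,"y":0,"z":0,"ax":0,"ay":0,"az":0},
    {"x":0,"y":0,"z":0,"ax":0,"ay":0,"az":0},
    {"x":0,"y":0,"z":0,"ax":0,"ay":0,"az":0},
    {"x":0,"y":0,"z":0,"ax":0,"ay":0,"az":0},
    {"x":0,"y":0,"z":0,"ax":0,"ay":0,"az":0}
  ],
  "claw": -1
}}

```text
time_s: 17.6
tool_pos: [0.4945, 0.0216, -0.006]
tool_rot: [180.0, 0.0, 168.9]
force: [-0.2, 0.1, -0.5]
grip_width: 0.0549
grasp_force: 0.0
```

Emit:
{"api": "jog_arm", "payload": {
  "motion": [
    {"x":0,"y":0,"z":0,"ax":0,"ay":0,"az":0},
    {"x":0,"y":0,"z":0,"ax":0,"ay":0,"az":0},
    {"x":0,"y":0,"z":0,"ax":0,"ay":0,"az":0},
    {"x":0,"y":0,"z":0,"ax":0,"ay":0,"az":0},
    {"x":0,"y":0,"z":0,"ax":0,"ay":0,"az":0}
  ]
}}

```text
time_s: 18.1
tool_pos: [0.4944, 0.0217, -0.006]
tool_rot: [180.0, 0.0, 168.9]
force: [-0.6, 1.8, 1.2]
grip_width: 0.0176
grasp_force: 39.6
```

Run:
```python
from plan import *
b,p,R=cur();print(b["time_s"],p,Lc(p),b["force"],b["grip_width"],b["grasp_force"],np.round(b["qpos"],1))
P=env.camera_params("wrist");im=env.read_camera("wrist");cv2.imwrite("pics/w4.png",im[...,::-1])
g=im.max(2);print(g[175:218:6,240:330:3])
for x in(-165,-72.5,-60): print(x,proj(P,W(x,0,75)),proj(P,W(x,0,21)))
```

```text
18.1 [ 0.49439318  0.02165457 -0.00602795] [-28.02963181  -2.87074066  -6.02795194] [-0.56165077  1.77678586  1.24527863] 0.017575880300803832 39.628576040267944 [-32.   12.6  28.9 118.2  -7.8  51.   80.1]
[[167 166 168 163 164 164 162 167 162 168 166 162 166 164 163 165 163 164
  165 166 168 166 171 168 163 162 164 164 164 169]
 [162 160 162 161 161 162 157 168 161 161 163 163 165 164 166 164 166 161
  162 169 163 165 165 171 165 165 171 163 165 168]
 [ 61  13  14  15  23  16  13  16   7  19  14  12  12  20  83  85  92  85
   84  86  79  84  82  77  82  83  84  84  80  81]
 [ 74  12  19  23  17  18  23  15  19  29  19  22  19  27  88  82  87  88
   83  88  86  86  91  86  88  91  81  91  83  86]
 [ 80  12  19  25  20  21  22  20  21  19  26  10  20  23  85  85  88  84
   85  88  80  88  88  83  80  90  81  80  83  81]
 [ 87  19  18  19  25  28  18  24  28  23  25  24  15  25  92  85  88  81
   89  86  86  89  80  83  84  84  83  88  83  85]
 [ 88  16  22  17  25  18  17  19  21  18  25  13  22  19  87  80  84  85
   75  84  85  88  79  81  85  84  79  84  85  81]
 [ 83  16  22  27  20  22  25  21  25  20  13  15  12  14  92  86  82  86
   83  82  83  86  79  82  85  80  82  39  14  24]]
-165 [ 278.79170862 -188.34439188] [272.11365622 -70.99916416]
-72.5 [274.87480597 183.30788328] [270.45874691 159.88245183]
-60 [274.47083718 221.63814925] [270.27073644 186.11238571]
```

The wand is gripped: width 17.6 mm, 39.6 N, centred at column 262. Next I compute the slide, tilt and draw rows.

```bash
cat > ex.py <<'E'
from plan import *
b,p,R=cur();h=.016;OFF=27-16
# G (stand x,z of wand grip centre, true), phi -> reported TCP pose
y0=Lc(p)[1]
def pose(gx,gz,phi):
    Rt=tool(78.85,phi);return W(gx,y0,gz-OFF)+Rt.apply([0,0,h]),Rt
B=(155,25)
def butt(phi,t=0,up=0):
    c,s=np.cos(np.radians(phi)),np.sin(np.radians(phi))
    return pose(B[0]-(120+t)*c,B[1]+(120+t)*s+up,phi)
seq=[pose(-28,24,0)]+[pose(-28+63*i/4,25,0) for i in(1,2,3,4)]
seq+=[butt(1.8*i) for i in range(1,11)]
seq+=[butt(18,t) for t in(5,15,27,39,51,63,75,87,99,110)]
seq+=[butt(18,110,u) for u in(10,25,45,70,95,115,130,140,145,145)]
out=[]
for pt,Rt in seq:
    d=(R.inv().apply(pt-p)*100).round(2);a=(R.inv()*Rt).as_rotvec(degrees=True).round(1)
    p=p+R.apply(d/100);R=R*Ro.from_rotvec(a,degrees=True)
    out.append([*d.tolist(),*a.tolist()]);print(out[-1],Lc(p).round(0).tolist() if len(out)%5==0 else "")
E
python3 ex.py
```

```text
[-0.0, 0.0, -0.3, 0.0, 0.0, 0.0] 
[-1.58, -0.0, -0.1, 0.0, 0.0, 0.0] 
[-1.57, -0.0, -0.0, 0.0, 0.0, 0.0] 
[-1.58, -0.0, -0.0, 0.0, 0.0, 0.0] 
[-1.57, -0.01, -0.0, 0.0, 0.0, 0.0] [35.0, -3.0, -2.0]
[0.04, 0.0, -0.38, 0.0, 1.8, 0.0] 
[0.05, 0.0, -0.38, 0.0, 1.8, 0.0] 
[0.04, 0.01, -0.37, -0.0, 1.8, 0.0] 
[0.05, -0.0, -0.38, -0.0, 1.8, 0.0] 
[0.04, -0.0, -0.38, -0.0, 1.8, 0.0] [34.0, -3.0, 17.0]
[0.04, -0.0, -0.38, -0.0, 1.8, 0.0] 
[0.05, -0.0, -0.38, -0.0, 1.8, 0.0] 
[0.04, -0.0, -0.37, -0.0, 1.8, 0.0] 
[0.05, -0.0, -0.38, -0.0, 1.8, 0.0] 
[0.04, -0.01, -0.38, -0.0, 1.8, 0.0] [36.0, -3.0, 36.0]
[0.5, 0.01, 0.0, -0.0, 0.0, 0.0] 
[1.0, -0.0, 0.0, -0.0, 0.0, 0.0] 
[1.2, -0.0, 0.0, -0.0, 0.0, 0.0] 
[1.2, -0.0, 0.0, -0.0, 0.0, 0.0] 
[1.2, -0.0, 0.0, -0.0, 0.0, 0.0] [-13.0, -3.0, 52.0]
[1.2, -0.0, 0.0, -0.0, 0.0, 0.0] 
[1.2, 0.0, 0.0, -0.0, 0.0, 0.0] 
[1.2, 0.0, 0.0, -0.0, 0.0, 0.0] 
[1.2, 0.0, 0.0, -0.0, 0.0, 0.0] 
[1.1, 0.0, 0.0, -0.0, 0.0, 0.0] [-69.0, -3.0, 70.0]
[0.31, 0.0, -0.95, -0.0, 0.0, 0.0] 
[0.46, 0.0, -1.43, -0.0, 0.0, 0.0] 
[0.62, 0.0, -1.9, -0.0, 0.0, 0.0] 
[0.77, 0.0, -2.38, -0.0, 0.0, 0.0] 
[0.78, 0.0, -2.37, -0.0, 0.0, 0.0] [-69.0, -3.0, 165.0]
[0.61, 0.0, -1.91, -0.0, 0.0, 0.0] 
[0.47, 0.0, -1.42, -0.0, 0.0, 0.0] 
[0.31, 0.0, -0.95, -0.0, 0.0, 0.0] 
[0.15, 0.0, -0.48, -0.0, 0.0, 0.0] 
[0.0, 0.0, 0.0, -0.0, 0.0, 0.0] [-69.0, -3.0, 215.0]
```

Emit:
{"api": "jog_arm", "payload": {
  "motion": [
    {"x":0,"y":0,"z":-0.3,"ax":0,"ay":0,"az":0},
    {"x":-1.3,"y":0,"z":-0.1,"ax":0,"ay":0,"az":0},
    {"x":-1.7,"y":0,"z":0,"ax":0,"ay":0,"az":0},
    {"x":-1.7,"y":0,"z":0,"ax":0,"ay":0,"az":0},
    {"x":-1.6,"y":0,"z":0,"ax":0,"ay":0,"az":0}
  ]
}}

```text
time_s: 18.65
tool_pos: [0.5565, 0.009, -0.0022]
tool_rot: [-180.0, -0.0, 168.9]
force: [0.0, -0.7, -1.9]
grip_width: 0.0175
grasp_force: 39.6
```

Emit:
{"api": "jog_arm", "payload": {
  "motion": [
    {"x":0.05,"y":0,"z":-0.4,"ax":0,"ay":1.8,"az":0},
    {"x":0.05,"y":0,"z":-0.4,"ax":0,"ay":1.8,"az":0},
    {"x":0.05,"y":0,"z":-0.4,"ax":0,"ay":1.8,"az":0},
    {"x":0,"y":0,"z":0,"ax":0,"ay":0,"az":0},
    {"x":0,"y":0,"z":0,"ax":0,"ay":0,"az":0}
  ]
}}

```text
time_s: 19.15
tool_pos: [0.5548, 0.0093, 0.0096]
tool_rot: [-180.0, -5.4, 168.9]
force: [0.1, -0.1, -2.8]
grip_width: 0.0174
grasp_force: 39.6
```

Run:
```python
from plan import *
b,p,R=cur();print(b["time_s"],p,Lc(p),b["force"],b["tool_rot"],b["grip_width"],b["grasp_force"],np.round(b["qpos"],1))
P=env.camera_params("wrist");im=env.read_camera("wrist");cv2.imwrite("pics/w5.png",im[...,::-1])
print(proj(P,W(-72.5,-5,75)),proj(P,W(-65,-5,28)))
print(im[60:225:4,262].max(1))
```

```text
19.15 [0.5548158  0.00931367 0.00960029] [33.63891315 -3.29692822  9.60029212] [ 0.1116188  -0.06983385 -2.84288481] [-179.96553624   -5.4034232   168.8697078 ] 0.0174034221381152 39.62000012397766 [-26.5  22.6  28.4 104.3 -13.1  61.6  86.2]
[260.12085456 -28.36416275] [260.62427282  39.09803245]
[148 152 146 140 142 144 145 143 145 141 139 143 140 141 145 142 138 135
 143 142 146 140 142 146 139 136 139 141 138 130  14  21  20  17  21  17
  20  20  19  21  16  20]
```

View pics/w5.png

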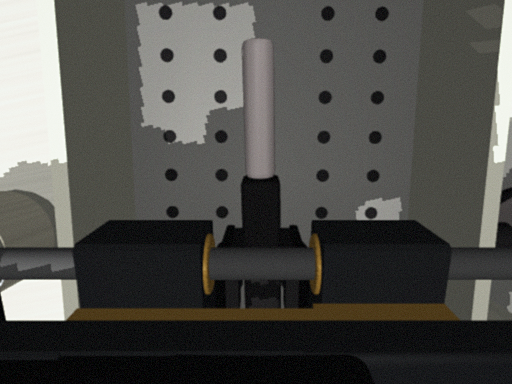

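The tip is at (258,40), fully inside the window and within 1 px of prediction. Tilting on and then drawing out.

Emit:
{"api": "jog_arm", "payload": {
  "motion": [
    {"x":0.05,"y":0,"z":-0.4,"ax":0,"ay":1.8,"az":0},
    {"x":0.05,"y":0,"z":-0.4,"ax":0,"ay":1.8,"az":0},
    {"x":0.05,"y":0,"z":-0.4,"ax":0,"ay":1.8,"az":0},
    {"x":0.05,"y":0,"z":-0.4,"ax":0,"ay":1.8,"az":0},
    {"x":0.05,"y":0,"z":-0.4,"ax":0,"ay":1.8,"az":0}
  ]
}}

```text
time_s: 19.7
tool_pos: [0.5553, 0.0098, 0.0301]
tool_rot: [180.0, -14.5, 168.9]
force: [-0.6, 0.8, -1.9]
grip_width: 0.0178
grasp_force: 39.6
```

Emit:
{"api": "jog_arm", "payload": {
  "motion": [
    {"x":0.05,"y":0,"z":-0.4,"ax":0,"ay":1.8,"az":0},
    {"x":0.05,"y":0,"z":-0.4,"ax":0,"ay":1.8,"az":0},
    {"x":0.5,"y":0,"z":0,"ax":0,"ay":0,"az":0},
    {"x":0.5,"y":0,"z":0,"ax":0,"ay":0,"az":0},
    {"x":0.5,"y":0,"z":0,"ax":0,"ay":0,"az":0}
  ]
}}

```text
time_s: 20.2
tool_pos: [0.5417, 0.0124, 0.0427]
tool_rot: [180.0, -18.0, 168.9]
force: [-0.7, -0.1, -2.0]
grip_width: 0.0175
grasp_force: 39.6
```

No contact so far. Drawing along the axis.

Emit:
{"api": "jog_arm", "payload": {
  "motion": [
    {"x":1,"y":0,"z":0,"ax":0,"ay":0,"az":0},
    {"x":1.2,"y":0,"z":0,"ax":0,"ay":0,"az":0},
    {"x":1.2,"y":0,"z":0,"ax":0,"ay":0,"az":0},
    {"x":1,"y":0,"z":0,"ax":0,"ay":0,"az":0},
    {"x":0.6,"y":0,"z":0,"ax":0,"ay":0,"az":0}
  ]
}}

```text
time_s: 20.7
tool_pos: [0.4952, 0.0217, 0.0588]
tool_rot: [180.0, -18.0, 168.9]
force: [-0.3, 0.6, -2.4]
grip_width: 0.0176
grasp_force: 39.6
```

Emit:
{"api": "jog_arm", "payload": {
  "motion": [
    {"x":0.8,"y":0,"z":0,"ax":0,"ay":0,"az":0},
    {"x":1.2,"y":0,"z":0,"ax":0,"ay":0,"az":0},
    {"x":1.2,"y":0,"z":0,"ax":0,"ay":0,"az":0},
    {"x":1,"y":0,"z":0,"ax":0,"ay":0,"az":0},
    {"x":0.5,"y":0,"z":0,"ax":0,"ay":0,"az":0}
  ]
}}

```text
time_s: 21.2
tool_pos: [0.4514, 0.0302, 0.0732]
tool_rot: [180.0, -18.0, 168.9]
force: [0.2, -0.0, -1.6]
grip_width: 0.0174
grasp_force: 39.6
```

Run:
```python
from plan import *
b,p,R=cur();print(b["time_s"],p,Lc(p),b["force"],b["tool_rot"],b["grasp_force"],np.round(b["qpos"],1))
```

```text
21.2 [0.45142108 0.03021111 0.07317029] [-71.84525166  -2.7836996   73.17028697] [ 0.21803806 -0.03154653 -1.63113487] [179.96087289 -17.99935494 168.92489806] 39.619935750961304 [-27.8  16.6  28.3 105.4 -11.2  78.1  83.7]
```

Emit:
{"api": "jog_arm", "payload": {
  "motion": [
    {"x":0.3,"y":0,"z":-0.95,"ax":0,"ay":0,"az":0},
    {"x":0.5,"y":0,"z":-1.4,"ax":0,"ay":0,"az":0},
    {"x":0.6,"y":0,"z":-1.9,"ax":0,"ay":0,"az":0},
    {"x":0.6,"y":0,"z":-1.9,"ax":0,"ay":0,"az":0},
    {"x":0.6,"y":0,"z":-1.9,"ax":0,"ay":0,"az":0}
  ]
}}

```text
time_s: 21.7
tool_pos: [0.4533, 0.0296, 0.1593]
tool_rot: [180.0, -17.9, 168.9]
force: [-0.3, 1.2, -2.3]
grip_width: 0.0174
grasp_force: 39.6
```

Emit:
{"api": "jog_arm", "payload": {
  "motion": [
    {"x":0.6,"y":0,"z":-1.9,"ax":0,"ay":0,"az":0},
    {"x":0.5,"y":0,"z":-1.4,"ax":0,"ay":0,"az":0},
    {"x":0.4,"y":0,"z":-1.2,"ax":0,"ay":0,"az":0},
    {"x":0.3,"y":0,"z":-0.9,"ax":0,"ay":0,"az":0},
    {"x":0.2,"y":0,"z":-0.5,"ax":0,"ay":0,"az":0}
  ]
}}

```text
time_s: 22.2
tool_pos: [0.452, 0.03, 0.2204]
tool_rot: [180.0, -18.0, 168.9]
force: [-0.5, 0.6, -2.5]
grip_width: 0.0179
grasp_force: 39.6
```

Emit:
{"api": "jog_arm", "payload": {
  "motion": [
    {"x":0,"y":0,"z":0,"ax":0,"ay":0,"az":0},
    {"x":0,"y":0,"z":0,"ax":0,"ay":0,"az":0},
    {"x":0,"y":0,"z":0,"ax":0,"ay":0,"az":0},
    {"x":0,"y":0,"z":0,"ax":0,"ay":0,"az":0},
    {"x":0,"y":0,"z":0,"ax":0,"ay":0,"az":0}
  ]
}}

```text
time_s: 22.7
tool_pos: [0.4515, 0.03, 0.2193]
tool_rot: [-180.0, -18.0, 168.9]
force: [0.0, -0.3, -1.8]
grip_width: 0.0178
grasp_force: 39.6
```

Run:
```python
from plan import *
b,p,R=cur();print(b["time_s"],p,Lc(p),b["force"],b["tool_rot"],b["grip_width"],b["grasp_force"],np.abs(b["joint_velocities"]).max())
S=env.camera_params("scene");T=env.camera_params("top")
s=env.read_camera("scene");t=env.read_camera("top")
g=p+R.apply([0,0,-.005])-0+[0,0,.02];bt=g+R.apply([-.12,0,0]);tp=g+R.apply([.10,0,0])
print("est tip",tp,"butt",bt,"scene px",proj(S,tp),proj(S,bt),"top px",proj(T,bt))
print(s[195:212,308:324].max(2)[8])   # lever bar row at rest?
u,v=proj(T,bt).astype(int);print(t[v-8:v+14:2,u-8:u+10:2].max(2))
u,v=proj(S,bt).astype(int);print(s[v-12:v+13:2,u-14:u+15:2].max(2))
```

```text
22.7 [0.45154197 0.0299706  0.21927249] [-71.68014052  -2.99629836 219.2724917 ] [ 0.04169403 -0.25327562 -1.77233394] [-179.98467834  -18.0322901   168.89124906] 0.017816240571506273 39.61998403072357 0.12553178728506384
est tip [0.35975442 0.04799452 0.2749822 ] butt [0.56502888 0.00768871 0.20688055] scene px [301.62275546 141.36737456] [255.38681447 185.0898796 ] top px [251.31555336 141.86603931]
[ 86  90  90  82  53  21  15  22  15   0  69 117 118 115 114 115]
[[69 70 70 68 67 66 65 64 62]
 [69 70 70 69 67 66 65 62 61]
 [70 70 70 70 67 65 65 64 62]
 [69 71 70 69 66 65 65 63 62]
 [70 71 71 69 67 66 64 64 62]
 [70 71 71 69 67 65 64 64 62]
 [70 71 71 69 67 65 64 63 62]
 [70 71 71 69 67 66 65 64 62]
 [70 72 71 70 67 65 65 63 63]
 [70 70 72 69 66 66 65 63 61]
 [71 71 71 69 68 66 65 64 63]]
[[175 175 177 175 176 177 177 176 176 177 170  37  23  11  12]
 [173 174 176 177 179 177 177 178 178 170  36  24  21   9  22]
 [172 174 176 177 177 179 178 179 174  31  26  30   4  21 182]
 [176 175 175 176 177 178 179 181 158 145  24   9  22 182 180]
 [175 176 178 177 179 179 180 145 169 167 109  22 183 180 177]
 [178 177 177 177 179 178 150 170 158 115 147 179 179 179 181]
 [180 179 179 178 177 165 131 154 110 142 180 179 182 172 127]
 [177 179 179 178 177 178 156  85 141 178 178 175 103  83 119]
 [181 178 178 179 178 177 178 175 179 182 137  91  88  88  83]
 [178 179 180 176 177 177 175 180 176  99  85  89  89  88  88]
 [179 179 176 178 177 176 184 134  84  87  89  89  89  89  89]
 [177 177 177 177 180 176  89  88  89  89  88  88  87  89  87]
 [179 176 178 179 118  85  86  89  88  87  88  89  89  75  61]]
```

The butt end shows where predicted (255,186), which puts the lower end about 13 cm above the cover. The lever is at rest and the arm is still, so I'm handing in.

```bash
python3 -c "
from cell import env
print(env.sign_off())"
```

```text
the job is handed in; nothing more can be done
None
```

I handed the job in at about 23 s of robot time: the lever was pushed to its stop and eased back up to rest, and the wand was drawn out tilted through the window and is held still about 13 cm above the cover; the sign-off gave no verdict.

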